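# Unload the steam steriliser

## Robot

A 7-joint arm with a two-finger parallel gripper is mounted at the origin on the work surface. World frame = base frame: x ahead of the robot, y to its left, z up, the work surface at z = 0. Lengths are in m, angles in rad, forces in N, time in s.
With the tool pointing down it reaches from about 0.425 to 0.925 m from the base axis. Payload 6.8 kg.
Tool frame: the origin (TCP) lies between the finger pads; the fingertips stand r.tcp_to_tips ahead of it and the grasp point (between the pads) lies 3 mm ahead of it (r.tcp_to_tips is the distance from the TCP to the fingertips, in m); z points along the fingers, y is the line along which they close (so a half turn about z gives the same grasp; the last joint's range is limited). The gripper opens to 85 mm and grips with 20 to 120 N. Pads are 22 mm wide; open, the fingers measure 114 mm over their backs; the gripper's body (76 mm by 85 mm) begins 54 mm behind the grasp point. The pads swing forward as they close: fully open they stand 13 mm farther back than shut.
Start: joints at [1.188, 0.477, 0.022, 1.555, -0.011, 1.109, -0.083], TCP at [0.183, -0.65, 0.253] pointing down, gripper open.
Joint ranges: [-2.96, 2.96], [-0.34, 2.1], [-1.41, 1.46], [0.24, 2.44], [-1.37, 4.51], [0.17, 1.92], [-2.96, 2.96]. Speed limits (rad/s): [2.39, 2.39, 3.14, 3.14, 3.14, 3.14, 3.14].

## Interface

Orientations are given as a rotation vector (axis times angle).
In Python, from bench import r gives the robot as it stands. The module is installed in compiled form; this text tells all that it offers.
- The arm moves only by the tool step_arm, never from a script. Its argument "moves" is a list of rows, each an object of numbers: "rx", "ry", "rz": the turn, a rotation vector about the tool's x, y, z in degrees; "dx", "dy", "dz": the shift along the tool's x, y, z in mm; "gripper": the opening, from -1 (shut) to 1 (fully open). In form: [{"rx": .., "ry": .., "rz": .., "dx": .., "dy": .., "dz": .., "gripper": ..}, ...]. A call has 1 to 20 rows; each row shifts and turns the commanded pose from where the row before left it, along the tool's axes as they then stand; what a row does not reach is not made up. A row lasts 1/8 s, in which the tool goes at most 62.5 mm and 10.7 degrees, less where a joint would pass 70% of its speed; a pose out of reach is approached as far as the arm can. A call is refused whole if a number of a shift passes 62.5 or a number of a turn 10.7, either way. A call with a gripper value outside its range is refused whole. The fingers move at their own pace and stop on an object; "grip_force" is the grip in N (left out, the last holds). Time passes only in rows, so rows that do not move let the fingers close. It gives the time, the measured TCP pose, the force, the opening and the grip force at its end, in the units of the state.
- r.get_obs(): the state, without advancing time (a new reading comes with each control period).
- r.grab_frame(name): name is "side" or "top" or "wrist"; returns the picture (420x560x3 uint8, blue, green, red); there is no depth.
- r.camera_info(name): a dict with "mtx" (3x3 intrinsics, pixels), "rvec" (rotation vector, rad) and "tvec" (3), from world to camera coordinates, as OpenCV has them. Camera axes: x right, y down, z forward; pixel columns grow to the right and rows downward; lengths in m; the calibration is good to about 2 mm. A picture is of the moment at which its call begins: read the wrist's pose just before it. camera_info takes no time and is no camera call; for the wrist camera it gives the pose at the moment of the call.
- r.hand_in(): hands the job in; it is judged then, once.
The state is a dict: "clock": time; "joints": joint angles; "qvel": joint speeds; "tau": joint torques, N m; "tcp_pos": TCP position; "orientation": TCP orientation; "contact_force": force on the tool from outside, world axes, zero at the start; "moment": the same for the moment, N m; "grip_width": finger opening in m; "gripper_force": force on a finger pad.
Only numpy, scipy, OpenCV 4.12 (cv2) and the standard library are available. Lean on these libraries where they do the work, as an engineer would, in place of code of your own. Each camera call takes 0.05 s, during which the arm holds its last target. There are 200 camera calls.

## Task

The steriliser on the packing table has finished: with its lid still on, press the red stop key fully down and release it, then press the blue vent key the same way, and do not press the green start key. Then lift the loose lid off and set it down gently, rim down, in the middle of the round cork mat, and only after that take the steel tumbler out and stand it gently upright in the tray compartment with the yellow coaster. Leave the spray bottle, mug, carton and the other tumbler where they are.

Things in the scene. Friction and masses are not known exactly. Their poses are not given: they have to be found in the camera images.
- steriliser: pale pink steam steriliser, fixed. Origin: underside, on the axis of its round chamber; -x is the front with the keys. Round body 170 mm across, 60 mm high (the lid rim rests on this shoulder), steel neck 136 mm across rising to 80 mm; chamber 120 mm across, floor at z = 30 mm. Key panel 150 mm wide (y), 40 mm high, from x = -68 to -168 mm; keys in a row along y at x = -136 mm
- key_stop_top (a point): centre of the top face of the red stop key (30 mm across, points up), at steriliser y = +48 mm
- key_vent_top (a point): centre of the top face of the blue vent key, in the middle of the panel
- key_start_top (a point): centre of the top face of the green start key, at steriliser y = -48 mm; leave it alone
- key_stop (a joint): travel of the red key: 0 up, 0.006 m fully down, about 5 N
- key_vent (a joint): travel of the blue key, likewise
- key_start (a joint): travel of the green key, likewise
- lid_seat (a point): point on the steriliser's axis at shoulder height (60 mm), where the lid's origin lies while the lid is on
- lid: loose white domed lid, open below, 154 mm across, 75 mm high to the dome's top, 107 mm with its handle, 0.3 kg. Origin: centre of the rim's plane; z up. At the start it is on the steriliser
- lid_handle (a point): centre of the lid's black bar handle, 100 mm above the rim: bar 84 mm long along the lid's x, 14 mm wide and high, 18 mm of free space under it, posts at x = +-34 mm
- mat: round cork mat, 176 mm across, 5 mm thick, fixed; origin at the centre of its underside
- tumbler: steel tumbler, 56 mm across at the foot and 60 mm at the rim, 95 mm high, about 0.15 kg; origin at the centre of its foot, z up. Stands in the steriliser's chamber, under the lid
- tray: dark wooden tray, fixed, 200 x 105 mm (x, y), 30 mm high, walls 5 mm, floor 5 mm; a divider halves it into two compartments, centred at x = +-48.75 mm, each 92 x 95 mm inside. Origin: centre of its underside
- coaster: thin yellow disc, 72 mm across, on the floor of the empty tray compartment: the tumbler's place. Origin at its underside
- full_tumbler: blue tumbler, 60 mm across, 95 mm high, standing in the other compartment; leave it alone. Origin at its foot
- spray: white spray bottle, 68 mm across, 190 mm high, with a 60 mm long head along its x; leave it alone. Origin at its foot
- mug: blue mug, 80 mm across, 90 mm high, with a handle to its +y; leave it alone. Origin at its foot
- carton: yellow carton, 60 x 110 x 60 mm; leave it alone. Origin at the centre of its underside
There are look-alikes about, which are no part of the job. Leave any orange look-alike of the lid alone. Of the things that look like the mat, take the one that is farthest from the robot's base at the start.

How it is judged:
By the outcome, as a careful person would: the job done as asked, in the order asked, and still so for the second after the job is handed in, with the robot touching nothing.
It also fails if it takes over 72 s, if anything falls off the work surface, if the arm or the gripper's body presses on something with over 40 N, if the wrist force passes 120 N, or if a joint passes its speed limit or range.

## Working session

There is one attempt and no reset: what is moved stays moved. The work goes in short steps, Python scripts to look and compute and a tool call to move; the robot and the scene stay as the last step left them, time stands still between calls to the robot, and variables do not carry over. Pictures are saved under pics/ and viewed, at most 10 in all, crops included, and the job is handed in when it is done.

Besides the shell and the picture viewer there is one more tool, called after "Emit:" as a command line: name --argument value ..., lists and objects as JSON in quotes. step_arm: Moves the arm, as the interface text tells. Its arguments: {"type":"object","properties":{"moves":{"type":"array","items":{"type":"object","properties":{"rx":{"type":"number"},"ry":{"type":"number"},"rz":{"type":"number"},"dx":{"type":"number"},"dy":{"type":"number"},"dz":{"type":"number"},"gripper":{"type":"number"}}}},"grip_force":{"type":"number"}},"required":["moves"]}

```bash
mkdir -p pics; python3 - <<'E'
from bench import r
import cv2,numpy as np
o=r.get_obs()
print({k:np.round(v,3) for k,v in o.items()},r.tcp_to_tips)
for n in("side","top","wrist"):
    f=r.grab_frame(n);cv2.imwrite(f"pics/{n}0.png",f)
    c=r.camera_info(n);R=cv2.Rodrigues(np.array(c["rvec"]))[0];print(n,np.round(c["mtx"],1).tolist(),np.round(-R.T@np.ravel(c["tvec"]),3),np.round(R,2).tolist())
E
```

```text
{'clock': np.float64(0.0), 'joints': array([ 1.188,  0.478,  0.022,  1.556, -0.012,  1.109, -0.083]), 'qvel': array([-0.   ,  0.   , -0.   , -0.001, -0.001,  0.001, -0.001]), 'tau': array([ 2.0000e-03, -5.9644e+01,  1.6090e+00, -2.8120e+01,  1.2000e-02,
        9.0000e-03, -0.0000e+00]), 'tcp_pos': array([ 0.183, -0.649,  0.252]), 'orientation': array([-3.11e+00, -4.30e-01,  1.00e-03]), 'contact_force': array([ 0.216,  0.067, -0.226]), 'moment': array([-0.007,  0.02 , -0.007]), 'gripper_force': np.float64(0.0), 'grip_width': np.float64(0.085)} 0.022
side [[398.9, 0.0, 279.5], [0.0, 398.9, 205.3], [0.0, 0.0, 1.0]] [0.221 0.917 0.848] [[-0.96, -0.29, 0.01], [-0.18, 0.55, -0.82], [0.23, -0.78, -0.58]]
top [[422.4, 0.0, 279.6], [0.0, 422.4, 208.3], [0.0, 0.0, 1.0]] [ 0.354 -0.025  1.311] [[-0.02, -1.0, -0.01], [-0.99, 0.02, -0.13], [0.13, 0.01, -0.99]]
wrist [[368.4, 0.0, 275.6], [0.0, 368.4, 212.4], [0.0, 0.0, 1.0]] [ 0.257 -0.628  0.374] [[0.27, -0.96, -0.0], [-0.92, -0.26, 0.3], [-0.29, -0.08, -0.95]]
```

View pics/top0.png

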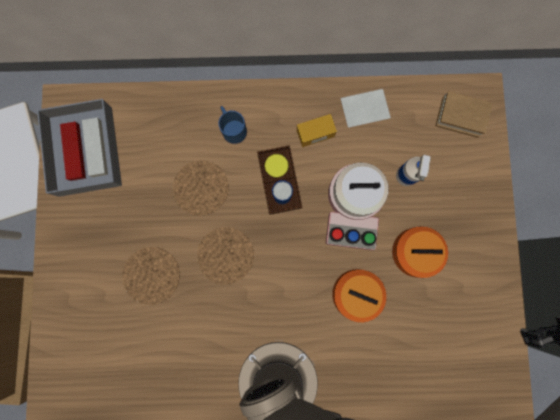

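View pics/side0.png

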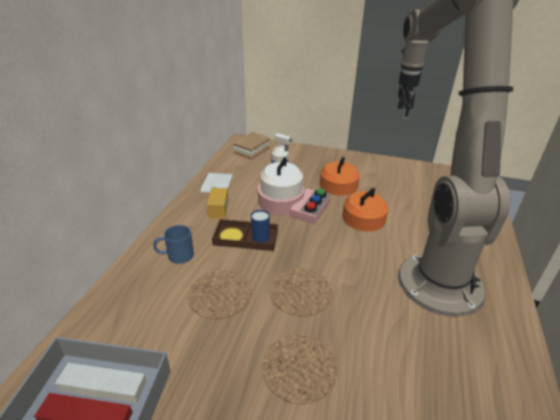

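The top view shows the steriliser lid at (358,190), with keys red (337,234), blue (353,236) and green (369,238). The tray coaster is at (277,165). The cork mats are at (201,187), (226,256) and (152,276), and the first is farthest from the base at about (275,380). The side view shows the same things: keys near (311,206), (316,200), (321,193), and the lid handle at (283,166).

```bash
cat > h.py <<'E'
import cv2,numpy as np
from bench import r
def cam(n):
    c=r.camera_info(n);R=cv2.Rodrigues(np.array(c["rvec"]))[0];t=np.ravel(c["tvec"]);return np.array(c["mtx"]),R,t
def ray(n,p,C=None):
    K,R,t=C or cam(n);d=R.T@np.linalg.solve(K,[p[0],p[1],1]);return -R.T@t,d/np.linalg.norm(d)
def plane(n,p,z,C=None):
    o,d=ray(n,p,C);return o+d*(z-o[2])/d[2]
def tri(pa,pb,a="top",b="side"):
    o1,d1=ray(a,pa);o2,d2=ray(b,pb);A=np.c_[d1,-d2];s=np.linalg.lstsq(A,o2-o1,rcond=None)[0]
    p,q=o1+s[0]*d1,o2+s[1]*d2;return (p+q)/2,np.linalg.norm(p-q)
def proj(n,P):
    K,R,t=cam(n);q=K@(R@np.array(P)+t);return q[:2]/q[2]
HSV=dict(red=((0,150,60),(6,255,255)),blue=((105,130,60),(118,255,255)),green=((50,120,30),(85,255,255)),yellow=((26,150,120),(33,255,255)),black=((0,0,0),(180,255,45)))
def blob(img,col,box):
    x0,y0,x1,y1=box;h=cv2.cvtColor(img[y0:y1,x0:x1],cv2.COLOR_BGR2HSV);lo,hi=HSV[col]
    m=cv2.inRange(h,lo,hi);n,l,s,c=cv2.connectedComponentsWithStats(m)
    if n<2:return None
    k=1+np.argmax(s[1:,4]);pts=np.argwhere(l==k)[:,::-1]+[x0,y0]
    return c[k]+[x0,y0],s[k,4],cv2.minAreaRect(pts.astype(np.float32))
E
python3 - <<'E'
from h import *
T=cv2.imread("pics/top0.png");S=cv2.imread("pics/side0.png")
tb=dict(red=(325,222,380,248),blue=(325,222,380,248),green=(325,222,380,248),yellow=(260,148,296,182),black=(343,175,388,197))
sb=dict(red=(300,185,330,215),blue=(300,185,330,215),green=(300,185,330,215),yellow=(212,222,248,246),black=(270,154,295,178))
for c in tb:
    a,b=blob(T,c,tb[c]),blob(S,c,sb[c]);print(c,a,b)
    if a and b:print("  tri",[np.round(x,4) for x in tri(a[0],b[0])])
    if a:print("  planes",[(z,np.round(plane("top",a[0],z)[:2],4)) for z in(.006,.046,.05,.167)])
h=cv2.cvtColor(T,cv2.COLOR_BGR2HSV)
# tray: dark pixels; mat: texture
g=cv2.cvtColor(T,cv2.COLOR_BGR2GRAY);m=(g[140:222,250:310]<50).astype(np.uint8)
pts=(np.argwhere(cv2.morphologyEx(m,cv2.MORPH_OPEN,np.ones((3,3))))[:,::-1]+[250,140]).astype(np.float32);R=cv2.minAreaRect(pts)
print("tray",R);print([np.round(plane("top",p,.03),3) for p in cv2.boxPoints(R)])
print("mat hsv",[h[y,x].tolist() for x,y in[(201,187),(190,200),(210,175),(201,225),(165,187),(240,187)]])
cv2.imwrite("pics/crop1.png",cv2.resize(T[130:260,160:400],None,fx=3.3,fy=3.3,interpolation=cv2.INTER_CUBIC))
E
```

```text
red (array([336.76530612, 233.71428571]), np.int32(98), ((336.7500305175781, 233.75003051757812), (10.60660171508789, 9.899495124816895), 45.0)) (array([310.75510204, 205.26530612]), np.int32(49), ((311.0, 205.0), (6.0, 8.0), 90.0))
  tri [array([ 0.4333, -0.1858,  0.0567]), np.float64(0.0002)]
  planes [(0.006, array([ 0.4366, -0.1923])), (0.046, array([ 0.4341, -0.1872])), (0.05, array([ 0.4338, -0.1867])), (0.167, array([ 0.4264, -0.1717]))]
blue (array([352.90526316, 235.83157895]), np.int32(95), ((353.0, 236.0), (10.0, 10.0), 90.0)) (array([316.08695652, 197.95652174]), np.int32(46), ((316.0, 198.0), (6.0, 8.0), 90.0))
  tri [array([ 0.4256, -0.2332,  0.0581]), np.float64(0.0008)]
  planes [(0.006, array([ 0.4289, -0.2418])), (0.046, array([ 0.4266, -0.2351])), (0.05, array([ 0.4264, -0.2345])), (0.167, array([ 0.4197, -0.215 ]))]
green (array([369.15217391, 237.73913043]), np.int32(92), ((369.0, 238.0), (10.0, 10.0), 90.0)) (array([320.37037037, 192.        ]), np.int32(27), ((320.0, 192.0), (4.0, 6.0), 90.0))
  tri [array([ 0.4197, -0.2817,  0.0539]), np.float64(0.0005)]
  pla
[... 496 characters left out ...]
)) (array([282.55, 162.75]), np.int32(20), ((282.1461486816406, 163.86923217773438), (2.3566598892211914, 10.294882774353027), 29.74488067626953))
  tri [array([ 0.5572, -0.2528,  0.1658]), np.float64(0.0018)]
  planes [(0.006, array([ 0.5866, -0.2844])), (0.046, array([ 0.5795, -0.2764])), (0.05, array([ 0.5788, -0.2756])), (0.167, array([ 0.5579, -0.2524]))]
tray ((279.4038391113281, 179.51922607421875), (62.75715637207031, 31.96692657470703), 78.69007110595703)
[array([0.695, 0.047, 0.03 ]), array([ 0.713, -0.051,  0.03 ]), array([ 0.519, -0.084,  0.03 ]), array([0.502, 0.012, 0.03 ])]
mat hsv [[14, 117, 116], [15, 111, 133], [15, 113, 129], [16, 102, 135], [15, 106, 130], [15, 102, 133]]
```

View pics/crop1.png

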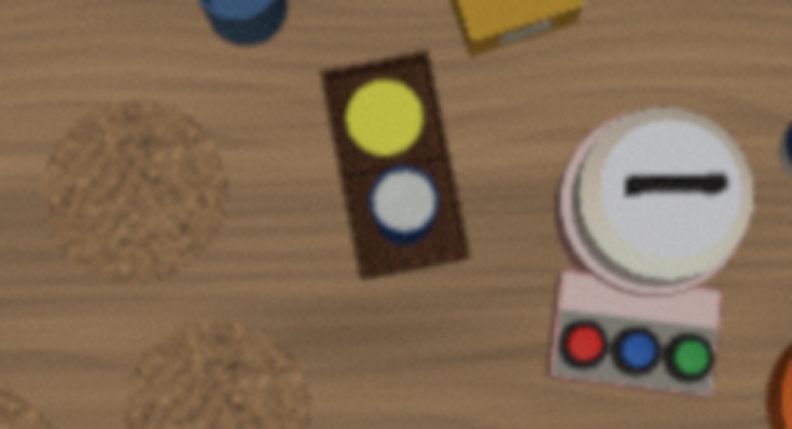

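The crop shows the mat circle centred at crop (137,189), which is full-image (201.5,187). The lid handle runs along image horizontal, which is world y, and the keys sit below it. I'll turn the tool so it closes along world x, shut the gripper and move above the red key.

Emit:
step_arm --moves '[{"rz":-10.6,"gripper":-1},{"rz":-10.6,"gripper":-1},{"rz":-10.6,"gripper":-1},{"rz":-10.6,"gripper":-1},{"rz":-10.6,"gripper":-1},{"rz":-10.6,"gripper":-1},{"rz":-10.6,"gripper":-1},{"dx":40,"dy":22,"gripper":-1},{"dx":40,"dy":22,"gripper":-1},{"dx":40,"dy":22,"gripper":-1},{"dx":40,"dy":22,"gripper":-1},{"dx":40,"dy":22,"gripper":-1},{"dx":40,"dy":22,"gripper":-1},{"dx":40,"dy":22,"gripper":-1},{"dx":40,"dy":22,"gripper":-1},{"dx":40,"dy":22,"gripper":-1},{"dx":40,"dy":22,"gripper":-1},{"dx":40,"dy":22,"gripper":-1},{"gripper":-1},{"gripper":-1}]'

```text
invalid input at $.moves[0]: expected keys rx, ry, rz, dx, dy, dz, gripper
```

```bash
cat > st.py <<'E'
from h import *
from scipy.spatial.transform import Rotation as Ro
def st():
    o=r.get_obs();M=Ro.from_rotvec(o["orientation"]).as_matrix()
    print("t",round(o["clock"],2),"tcp",np.round(o["tcp_pos"],4),"head",round(np.degrees(np.arctan2(M[1,0],M[0,0])),1),"zaxis",np.round(M[:,2],3),"F",np.round(o["contact_force"],1),"w",round(o["grip_width"],4),"gf",round(o["gripper_force"],1),"tips",r.tcp_to_tips,"q7",np.round(o["joints"],2)[[0,6]])
    return o["tcp_pos"],M
def to(P):
    p,M=st();print("tool shift mm to",np.round(P,4),np.round(1000*M.T@(np.array(P)-p),1))
E
python3 - <<'E'
from st import *
K,_,_=cam("top");T=cv2.imread("pics/top0.png")
p=[plane("top",blob(T,c,(325,222,380,248))[0],.055) for c in("red","blue","green")]
for q in p:print(np.round(q,4))
y=(p[0]-p[2])/np.linalg.norm(p[0]-p[2]);x=np.array([y[1],-y[0],0]);print("axes",x,"orig",np.mean(p,0)+.136*x)
print("mat",plane("top",(201.5,187.2),.005))
to(p[0]+[0,0,.05])
cv2.imwrite("pics/w1.png",r.grab_frame("wrist"))
E
```

```text
[ 0.4335 -0.1861  0.055 ]
[ 0.4261 -0.2336  0.055 ]
[ 0.4194 -0.2815  0.055 ]
axes [ 0.98920829 -0.14651607  0.        ] orig [ 0.56084735 -0.25364435  0.055     ]
mat [0.59241534 0.2259594  0.005     ]
t 0.15 tcp [ 0.183  -0.6493  0.2526] head 15.7 zaxis [-0.     0.001 -1.   ] F [ 0.1  0.1 -0.4] w 0.0855 gf 0.0 tips 0.022 q7 [ 1.19 -0.08]
tool shift mm to [ 0.4335 -0.1861  0.105 ] [ 366.8 -377.7  148.1]
```

View pics/w1.png

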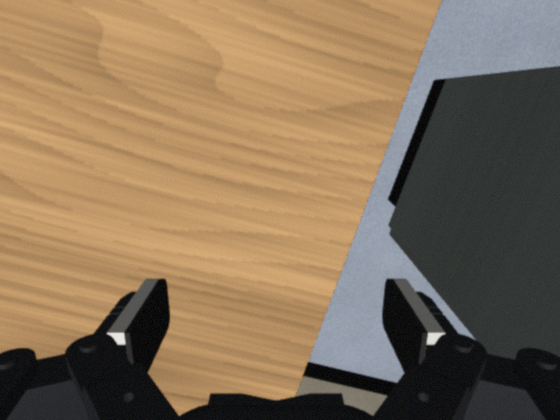

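The move was refused because every row needs all its keys. The wrist view shows only bare table and the open fingers, since the arm hasn't moved.

Emit:
step_arm --moves '[{"rx":0,"ry":0,"rz":-10.6,"dx":0,"dy":0,"dz":0,"gripper":-1},{"rx":0,"ry":0,"rz":-10.6,"dx":0,"dy":0,"dz":0,"gripper":-1},{"rx":0,"ry":0,"rz":-10.6,"dx":0,"dy":0,"dz":0,"gripper":-1},{"rx":0,"ry":0,"rz":-10.6,"dx":0,"dy":0,"dz":0,"gripper":-1},{"rx":0,"ry":0,"rz":-10.6,"dx":0,"dy":0,"dz":0,"gripper":-1},{"rx":0,"ry":0,"rz":-10.6,"dx":0,"dy":0,"dz":0,"gripper":-1},{"rx":0,"ry":0,"rz":-10.6,"dx":0,"dy":0,"dz":0,"gripper":-1},{"rx":0,"ry":0,"rz":0,"dx":42,"dy":22,"dz":0,"gripper":-1},{"rx":0,"ry":0,"rz":0,"dx":42,"dy":22,"dz":0,"gripper":-1},{"rx":0,"ry":0,"rz":0,"dx":42,"dy":22,"dz":0,"gripper":-1},{"rx":0,"ry":0,"rz":0,"dx":42,"dy":22,"dz":0,"gripper":-1},{"rx":0,"ry":0,"rz":0,"dx":42,"dy":22,"dz":0,"gripper":-1},{"rx":0,"ry":0,"rz":0,"dx":42,"dy":23,"dz":0,"gripper":-1},{"rx":0,"ry":0,"rz":0,"dx":42,"dy":23,"dz":0,"gripper":-1},{"rx":0,"ry":0,"rz":0,"dx":42,"dy":23,"dz":0,"gripper":-1},{"rx":0,"ry":0,"rz":0,"dx":42,"dy":23,"dz":0,"gripper":-1},{"rx":0,"ry":0,"rz":0,"dx":42,"dy":23,"dz":0,"gripper":-1},{"rx":0,"ry":0,"rz":0,"dx":42,"dy":23,"dz":0,"gripper":-1},{"rx":0,"ry":0,"rz":0,"dx":0,"dy":0,"dz":0,"gripper":-1},{"rx":0,"ry":0,"rz":0,"dx":0,"dy":0,"dz":0,"gripper":-1}]'

```text
clock: 2.7
tcp_pos: [0.4312, -0.1884, 0.2532]
orientation: [-2.222, -2.22, 0.001]
contact_force: [0.0, 0.5, 0.0]
grip_width: 0.0001
gripper_force: 0.0
```

```bash
python3 - <<'E'
from st import *
to([.4335,-.1861,.1])
f=r.grab_frame("wrist");cv2.imwrite("pics/w2.png",f)
for c in("red","blue","green"):
    b=blob(f,c,(0,0,560,420))
    if b:print(c,b[0],b[1],np.round(plane("wrist",b[0],.055),4))
E
```

```text
t 2.7 tcp [ 0.4312 -0.1884  0.2532] head 89.9 zaxis [-0.001 -0.    -1.   ] F [0.  0.5 0. ] w 0.0001 gf 0.0 tips 0.022 q7 [0.78 0.17]
tool shift mm to [ 0.4335 -0.1861  0.1   ] [  2.3   2.3 153.2]
red [277.74630021 184.84249471] 946 [ 0.433 -0.187  0.055]
blue [269.97136312 235.27262314] 873 [ 0.4258 -0.2349  0.055 ]
green [254.45833333 271.875     ] 72 [ 0.4106 -0.2724  0.055 ]
```

View pics/w2.png

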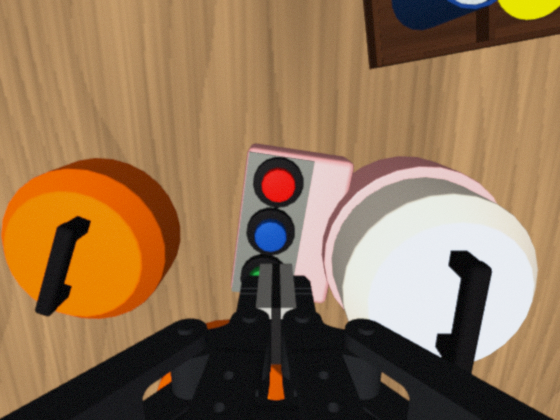

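The wrist picture shows the closed fingers with the red key at (278,185), the blue at (270,235) and the green partly hidden. It agrees with the top camera to about 1 mm. Descending onto the red key.

Emit:
step_arm --moves '[{"rx":0,"ry":0,"rz":0,"dx":2,"dy":2,"dz":40,"gripper":-1},{"rx":0,"ry":0,"rz":0,"dx":0,"dy":0,"dz":40,"gripper":-1},{"rx":0,"ry":0,"rz":0,"dx":0,"dy":0,"dz":40,"gripper":-1},{"rx":0,"ry":0,"rz":0,"dx":0,"dy":0,"dz":30,"gripper":-1},{"rx":0,"ry":0,"rz":0,"dx":0,"dy":0,"dz":18,"gripper":-1},{"rx":0,"ry":0,"rz":0,"dx":0,"dy":0,"dz":4,"gripper":-1},{"rx":0,"ry":0,"rz":0,"dx":0,"dy":0,"dz":3,"gripper":-1},{"rx":0,"ry":0,"rz":0,"dx":0,"dy":0,"dz":0,"gripper":-1}]'

```text
clock: 3.75
tcp_pos: [0.4332, -0.1868, 0.0788]
orientation: [2.223, 2.219, -0.002]
contact_force: [-4.0, -0.7, 4.0]
grip_width: 0.0001
gripper_force: 2.2
```

Emit:
step_arm --moves '[{"rx":0,"ry":0,"rz":0,"dx":0,"dy":0,"dz":2,"gripper":-1},{"rx":0,"ry":0,"rz":0,"dx":0,"dy":0,"dz":1,"gripper":-1},{"rx":0,"ry":0,"rz":0,"dx":0,"dy":0,"dz":0,"gripper":-1}]'

```text
clock: 4.12
tcp_pos: [0.4338, -0.1866, 0.0776]
orientation: [2.222, 2.218, -0.003]
contact_force: [-9.9, 0.5, 30.6]
grip_width: -0.0001
gripper_force: 14.8
```

Emit:
step_arm --moves '[{"rx":0,"ry":0,"rz":0,"dx":0,"dy":0,"dz":1,"gripper":-1},{"rx":0,"ry":0,"rz":0,"dx":0,"dy":0,"dz":1,"gripper":-1},{"rx":0,"ry":0,"rz":0,"dx":0,"dy":0,"dz":0,"gripper":-1}]'

```text
clock: 4.5
tcp_pos: [0.4339, -0.1866, 0.0772]
orientation: [2.221, 2.218, -0.004]
contact_force: [-17.0, 3.0, 50.6]
grip_width: 0.0
gripper_force: 26.0
```

Emit:
step_arm --moves '[{"rx":0,"ry":0,"rz":0,"dx":0,"dy":0,"dz":1,"gripper":-1},{"rx":0,"ry":0,"rz":0,"dx":0,"dy":0,"dz":1,"gripper":-1},{"rx":0,"ry":0,"rz":0,"dx":0,"dy":0,"dz":0,"gripper":-1}]'

```text
clock: 4.88
tcp_pos: [0.4341, -0.1867, 0.0768]
orientation: [2.221, 2.217, -0.006]
contact_force: [-23.4, 5.1, 75.1]
grip_width: 0.0
gripper_force: 37.3
```

Forces are higher than expected, so the key may already be bottomed. I'll back off in small steps and read the force on the way up.

Emit:
step_arm --moves '[{"rx":0,"ry":0,"rz":0,"dx":0,"dy":0,"dz":-6,"gripper":-1},{"rx":0,"ry":0,"rz":0,"dx":0,"dy":0,"dz":0,"gripper":-1}]'

```text
clock: 5.12
tcp_pos: [0.4346, -0.1864, 0.0789]
orientation: [2.22, 2.218, 0.002]
contact_force: [-1.5, -1.1, 4.2]
grip_width: -0.0001
gripper_force: 2.2
```

Emit:
step_arm --moves '[{"rx":0,"ry":0,"rz":0,"dx":0,"dy":0,"dz":-2,"gripper":-1},{"rx":0,"ry":0,"rz":0,"dx":0,"dy":0,"dz":0,"gripper":-1}]'

```text
clock: 5.38
tcp_pos: [0.4346, -0.1864, 0.0797]
orientation: [2.221, 2.219, 0.002]
contact_force: [-0.2, -1.9, 3.8]
grip_width: -0.0
gripper_force: 1.9
```

Emit:
step_arm --moves '[{"rx":0,"ry":0,"rz":0,"dx":0,"dy":0,"dz":-2,"gripper":-1},{"rx":0,"ry":0,"rz":0,"dx":0,"dy":0,"dz":0,"gripper":-1}]'

```text
clock: 5.62
tcp_pos: [0.4343, -0.1859, 0.0815]
orientation: [2.222, 2.22, 0.001]
contact_force: [1.6, -1.8, 3.1]
grip_width: 0.0003
gripper_force: 1.4
```

Emit:
step_arm --moves '[{"rx":0,"ry":0,"rz":0,"dx":0,"dy":0,"dz":-2,"gripper":-1},{"rx":0,"ry":0,"rz":0,"dx":0,"dy":0,"dz":0,"gripper":-1}]'

```text
clock: 5.88
tcp_pos: [0.4336, -0.1855, 0.0833]
orientation: [-2.222, -2.221, -0.001]
contact_force: [1.2, 0.1, 1.4]
grip_width: 0.0001
gripper_force: 0.9
```

Emit:
step_arm --moves '[{"rx":0,"ry":0,"rz":0,"dx":0,"dy":0,"dz":-3,"gripper":-1},{"rx":0,"ry":0,"rz":0,"dx":0,"dy":0,"dz":0,"gripper":-1}]'

```text
clock: 6.12
tcp_pos: [0.433, -0.1857, 0.0862]
orientation: [-2.222, -2.22, 0.001]
contact_force: [0.3, 0.2, 0.1]
grip_width: -0.0002
gripper_force: 0.0
```

The spring engages from a TCP height of about 0.085 and bottoms at 0.0788, so the red key was fully pressed and has been released. Now the blue key, to about 20 N.

Emit:
step_arm --moves '[{"rx":0,"ry":0,"rz":0,"dx":0,"dy":0,"dz":-20,"gripper":-1},{"rx":0,"ry":0,"rz":0,"dx":-24,"dy":-4,"dz":0,"gripper":-1},{"rx":0,"ry":0,"rz":0,"dx":-24.5,"dy":-3.5,"dz":0,"gripper":-1},{"rx":0,"ry":0,"rz":0,"dx":0,"dy":0,"dz":0,"gripper":-1},{"rx":0,"ry":0,"rz":0,"dx":0,"dy":0,"dz":20,"gripper":-1},{"rx":0,"ry":0,"rz":0,"dx":0,"dy":0,"dz":3,"gripper":-1},{"rx":0,"ry":0,"rz":0,"dx":0,"dy":0,"dz":3,"gripper":-1},{"rx":0,"ry":0,"rz":0,"dx":0,"dy":0,"dz":2,"gripper":-1},{"rx":0,"ry":0,"rz":0,"dx":0,"dy":0,"dz":1,"gripper":-1},{"rx":0,"ry":0,"rz":0,"dx":0,"dy":0,"dz":0,"gripper":-1}]'

```text
clock: 7.38
tcp_pos: [0.4259, -0.2337, 0.078]
orientation: [-2.221, -2.221, 0.001]
contact_force: [-3.8, 4.6, 10.6]
grip_width: -0.0004
gripper_force: 5.5
```

Emit:
step_arm --moves '[{"rx":0,"ry":0,"rz":0,"dx":0,"dy":0,"dz":1,"gripper":-1},{"rx":0,"ry":0,"rz":0,"dx":0,"dy":0,"dz":0.5,"gripper":-1},{"rx":0,"ry":0,"rz":0,"dx":0,"dy":0,"dz":0,"gripper":-1}]'

```text
clock: 7.75
tcp_pos: [0.4261, -0.2337, 0.0777]
orientation: [2.222, 2.221, -0.002]
contact_force: [-9.1, 6.2, 26.1]
grip_width: -0.0002
gripper_force: 13.5
```

Emit:
step_arm --moves '[{"rx":0,"ry":0,"rz":0,"dx":0,"dy":0,"dz":-5,"gripper":-1},{"rx":0,"ry":0,"rz":0,"dx":0,"dy":0,"dz":-20,"gripper":-1},{"rx":0,"ry":0,"rz":0,"dx":0,"dy":0,"dz":-60,"gripper":-1},{"rx":0,"ry":0,"rz":0,"dx":0,"dy":0,"dz":-60,"gripper":-0.2},{"rx":0,"ry":0,"rz":0,"dx":0,"dy":45,"dz":-40,"gripper":0},{"rx":0,"ry":0,"rz":0,"dx":-10,"dy":45,"dz":0,"gripper":0},{"rx":0,"ry":0,"rz":0,"dx":-10,"dy":42,"dz":0,"gripper":0},{"rx":0,"ry":0,"rz":0,"dx":0,"dy":0,"dz":0,"gripper":0},{"rx":0,"ry":0,"rz":0,"dx":0,"dy":0,"dz":0,"gripper":0}]'

```text
clock: 8.88
tcp_pos: [0.5575, -0.2544, 0.2605]
orientation: [-2.222, -2.22, 0.001]
contact_force: [-0.2, -0.0, -0.2]
grip_width: 0.0425
gripper_force: 0.0
```

```bash
python3 - <<'E'
from st import *
st()
f=r.grab_frame("wrist");cv2.imwrite("pics/w3.png",f)
E
```

```text
t 8.88 tcp [ 0.5575 -0.2544  0.2605] head 89.9 zaxis [-0.001  0.    -1.   ] F [-0.2 -0.  -0.2] w 0.0425 gf 0.0 tips 0.022 q7 [0.73 0.13]
```

View pics/w3.png

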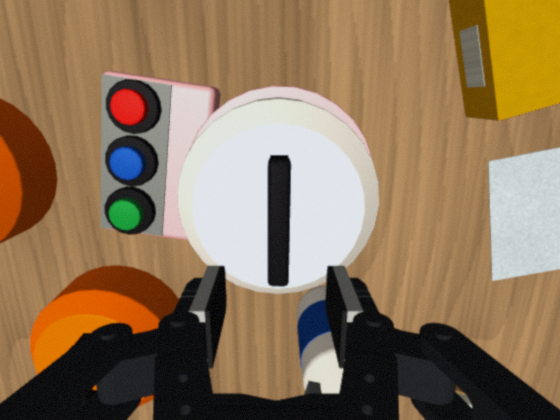

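The wrist view shows the handle bar from (279,156) to (279,286), centred between the fingers, with the keys back up and the lid still on.

```bash
python3 - <<'E'
from st import *
f=cv2.imread("pics/w3.png");b=blob(f,"black",(262,150,296,292));print(b)
box=cv2.boxPoints(b[2]);P=[plane("wrist",p,.167) for p in box];print(np.round(P,4),np.round(np.mean(P,0),4))
c=np.mean(P,0);to([c[0],c[1],.163])
E
```

```text
(array([278.48646528, 218.83679874]), np.int32(2549), ((278.9999694824219, 219.99996948242188), (19.999996185302734, 127.99998474121094), 0.0))
[[ 0.5528 -0.2943  0.167 ]
 [ 0.5534 -0.2107  0.167 ]
 [ 0.5651 -0.2107  0.167 ]
 [ 0.5659 -0.2943  0.167 ]] [ 0.5593 -0.2525  0.167 ]
t 8.93 tcp [ 0.5571 -0.2545  0.2606] head 89.9 zaxis [-0.001 -0.    -1.   ] F [-0.3  0.4  0.4] w 0.0428 gf 0.0 tips 0.022 q7 [0.73 0.13]
tool shift mm to [ 0.5593 -0.2525  0.163 ] [ 2.1  2.2 97.6]
```

Emit:
step_arm --grip_force 50 --moves '[{"rx":0,"ry":0,"rz":0,"dx":2,"dy":2,"dz":40,"gripper":0},{"rx":0,"ry":0,"rz":0,"dx":0,"dy":0,"dz":37,"gripper":0},{"rx":0,"ry":0,"rz":0,"dx":0,"dy":0,"dz":20,"gripper":0},{"rx":0,"ry":0,"rz":0,"dx":0,"dy":0,"dz":0,"gripper":0},{"rx":0,"ry":0,"rz":0,"dx":0,"dy":0,"dz":0,"gripper":-1},{"rx":0,"ry":0,"rz":0,"dx":0,"dy":0,"dz":0,"gripper":-1},{"rx":0,"ry":0,"rz":0,"dx":0,"dy":0,"dz":0,"gripper":-1},{"rx":0,"ry":0,"rz":0,"dx":0,"dy":0,"dz":0,"gripper":-1}]'

```text
clock: 9.93
tcp_pos: [0.5609, -0.2529, 0.1655]
orientation: [2.221, 2.218, 0.001]
contact_force: [-2.2, -0.1, 5.8]
grip_width: 0.0132
gripper_force: 51.3
```

Emit:
step_arm --moves '[{"rx":0,"ry":0,"rz":0,"dx":0,"dy":0,"dz":-8,"gripper":-1},{"rx":0,"ry":0,"rz":0,"dx":0,"dy":0,"dz":-12,"gripper":-1},{"rx":0,"ry":0,"rz":0,"dx":0,"dy":0,"dz":0,"gripper":-1}]'

```text
clock: 10.3
tcp_pos: [0.5608, -0.2527, 0.1851]
orientation: [2.221, 2.219, 0.002]
contact_force: [-0.9, -0.2, -2.7]
grip_width: 0.0128
gripper_force: 50.0
```

Emit:
step_arm --moves '[{"rx":0,"ry":0,"rz":0,"dx":0,"dy":0,"dz":-30,"gripper":-1},{"rx":0,"ry":0,"rz":0,"dx":0,"dy":0,"dz":-30,"gripper":-1},{"rx":0,"ry":0,"rz":0,"dx":10,"dy":0,"dz":-20,"gripper":-1},{"rx":0,"ry":0,"rz":0,"dx":25,"dy":2,"dz":0,"gripper":-1},{"rx":0,"ry":0,"rz":0,"dx":40,"dy":3,"dz":0,"gripper":-1},{"rx":0,"ry":0,"rz":0,"dx":45,"dy":3,"dz":0,"gripper":-1},{"rx":0,"ry":0,"rz":0,"dx":45,"dy":3,"dz":0,"gripper":-1},{"rx":0,"ry":0,"rz":0,"dx":45,"dy":3,"dz":0,"gripper":-1},{"rx":0,"ry":0,"rz":0,"dx":45,"dy":3,"dz":0,"gripper":-1},{"rx":0,"ry":0,"rz":0,"dx":45,"dy":3,"dz":0,"gripper":-1},{"rx":0,"ry":0,"rz":0,"dx":45,"dy":3,"dz":0,"gripper":-1},{"rx":0,"ry":0,"rz":0,"dx":45,"dy":3,"dz":0,"gripper":-1},{"rx":0,"ry":0,"rz":0,"dx":45,"dy":3,"dz":0,"gripper":-1},{"rx":0,"ry":0,"rz":0,"dx":30,"dy":3,"dz":0,"gripper":-1},{"rx":0,"ry":0,"rz":0,"dx":14,"dy":0,"dz":0,"gripper":-1},{"rx":0,"ry":0,"rz":0,"dx":0,"dy":0,"dz":0,"gripper":-1}]'

```text
clock: 12.3
tcp_pos: [0.5919, 0.2271, 0.2635]
orientation: [-2.22, -2.222, 0.001]
contact_force: [-0.2, -0.4, -2.8]
grip_width: 0.0129
gripper_force: 49.9
```

```bash
python3 - <<'E'
from st import *
to([.5924,.226,.111])
f=r.grab_frame("wrist");cv2.imwrite("pics/w4.png",f)
t=r.grab_frame("top");cv2.imwrite("pics/t4.png",t)
T=cv2.imread("pics/top0.png")
print("mat px top",proj("top",[.5924,.226,.005]))
cv2.imwrite("pics/m4.png",np.hstack([cv2.resize(T[145:230,155:250],(400,358),interpolation=cv2.INTER_CUBIC),cv2.resize(t[140:225,330:425],(400,358),interpolation=cv2.INTER_CUBIC)]))
E
```

```text
t 12.3 tcp [0.5919 0.2271 0.2635] head 90.0 zaxis [-0.001 -0.    -1.   ] F [-0.2 -0.4 -2.8] w 0.0129 gf 49.9 tips 0.022 q7 [ 0.01 -0.72]
tool shift mm to [0.5924 0.226  0.111 ] [ -1.1   0.7 152.5]
mat px top [201.48708365 187.20511801]
```

View pics/m4.png

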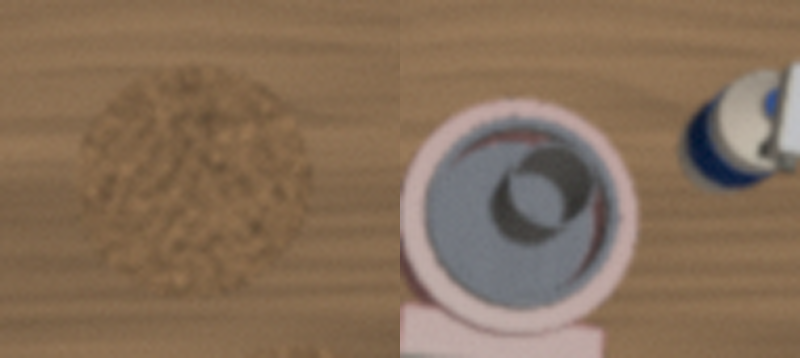

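View pics/w4.png

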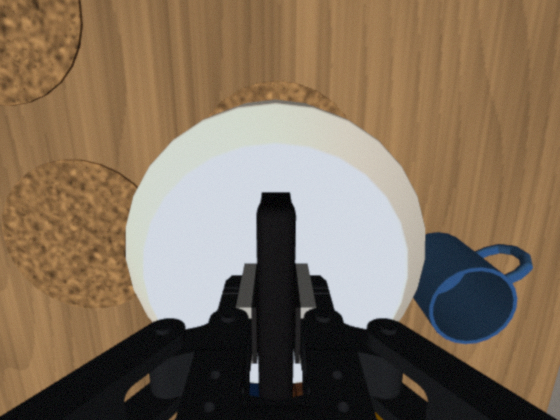

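The top crop shows the mat circle about (201.4,187.5) and the open chamber with the tumbler inside. The wrist view shows the lid held level over the mat, whose far edge is at (275,82). The mug is at the right, clear of the lid.

```bash
python3 - <<'E'
from st import *
pts=np.array([plane("wrist",p,.005)[:2] for p in [(275,82),(238,91),(310,92),(213,107),(348,118)]])
from scipy.optimize import least_squares
s=least_squares(lambda c:np.linalg.norm(pts-c,axis=1)-.088,[.592,.226]);print(s.x,s.fun)
# rim of lid in side view etc not needed
E
```

```text
[0.59286553 0.22676389] [-7.17081571e-05 -2.88174329e-04 -2.38714946e-03  1.55060793e-03
  2.36183956e-03]
```

Emit:
step_arm --moves '[{"rx":0,"ry":0,"rz":0,"dx":0,"dy":0,"dz":40,"gripper":-1},{"rx":0,"ry":0,"rz":0,"dx":0,"dy":0,"dz":40,"gripper":-1},{"rx":0,"ry":0,"rz":0,"dx":0,"dy":0,"dz":35,"gripper":-1},{"rx":0,"ry":0,"rz":0,"dx":0,"dy":0,"dz":20,"gripper":-1},{"rx":0,"ry":0,"rz":0,"dx":0,"dy":0,"dz":8,"gripper":-1},{"rx":0,"ry":0,"rz":0,"dx":0,"dy":0,"dz":4,"gripper":-1},{"rx":0,"ry":0,"rz":0,"dx":0,"dy":0,"dz":0,"gripper":-1},{"rx":0,"ry":0,"rz":0,"dx":0,"dy":0,"dz":0,"gripper":-1}]'

```text
clock: 13.4
tcp_pos: [0.5931, 0.2267, 0.1178]
orientation: [2.222, 2.22, 0.002]
contact_force: [0.1, 0.7, -3.0]
grip_width: 0.0128
gripper_force: 49.9
```

Emit:
step_arm --moves '[{"rx":0,"ry":0,"rz":0,"dx":0,"dy":0,"dz":2,"gripper":-1},{"rx":0,"ry":0,"rz":0,"dx":0,"dy":0,"dz":2,"gripper":-1},{"rx":0,"ry":0,"rz":0,"dx":0,"dy":0,"dz":0,"gripper":-1}]'

```text
clock: 13.78
tcp_pos: [0.5924, 0.2263, 0.1126]
orientation: [-2.222, -2.22, 0.001]
contact_force: [0.5, -0.1, -2.3]
grip_width: 0.013
gripper_force: 49.9
```

Emit:
step_arm --moves '[{"rx":0,"ry":0,"rz":0,"dx":0,"dy":0,"dz":1,"gripper":-1},{"rx":0,"ry":0,"rz":0,"dx":0,"dy":0,"dz":1,"gripper":-1},{"rx":0,"ry":0,"rz":0,"dx":0,"dy":0,"dz":0,"gripper":-1}]'

```text
clock: 14.15
tcp_pos: [0.5925, 0.2264, 0.1108]
orientation: [2.222, 2.22, 0.0]
contact_force: [0.2, -0.1, -2.4]
grip_width: 0.0129
gripper_force: 50.0
```

Emit:
step_arm --moves '[{"rx":0,"ry":0,"rz":0,"dx":0,"dy":0,"dz":1,"gripper":-1},{"rx":0,"ry":0,"rz":0,"dx":0,"dy":0,"dz":0,"gripper":-1}]'

```text
clock: 14.4
tcp_pos: [0.5924, 0.2265, 0.1106]
orientation: [2.222, 2.22, -0.0]
contact_force: [-3.6, -1.6, 6.0]
grip_width: 0.013
gripper_force: 51.0
```

The lid has touched down on the mat at about 6 N. Releasing, rising and going back over the chamber.

Emit:
step_arm --moves '[{"rx":0,"ry":0,"rz":0,"dx":0,"dy":0,"dz":0,"gripper":-0.5},{"rx":0,"ry":0,"rz":0,"dx":0,"dy":0,"dz":0,"gripper":-0.2},{"rx":0,"ry":0,"rz":0,"dx":0,"dy":0,"dz":0,"gripper":-0.2},{"rx":0,"ry":0,"rz":0,"dx":0,"dy":0,"dz":-10,"gripper":-0.2},{"rx":0,"ry":0,"rz":0,"dx":0,"dy":0,"dz":-20,"gripper":-0.2},{"rx":0,"ry":0,"rz":0,"dx":0,"dy":0,"dz":-40,"gripper":0},{"rx":0,"ry":0,"rz":0,"dx":0,"dy":0,"dz":-50,"gripper":0},{"rx":0,"ry":0,"rz":0,"dx":-20,"dy":0,"dz":-40,"gripper":1},{"rx":0,"ry":0,"rz":0,"dx":-46,"dy":-3,"dz":0,"gripper":1},{"rx":0,"ry":0,"rz":0,"dx":-46,"dy":-3,"dz":0,"gripper":1},{"rx":0,"ry":0,"rz":0,"dx":-46,"dy":-3,"dz":0,"gripper":1},{"rx":0,"ry":0,"rz":0,"dx":-46,"dy":-3,"dz":0,"gripper":1},{"rx":0,"ry":0,"rz":0,"dx":-46,"dy":-3,"dz":0,"gripper":1},{"rx":0,"ry":0,"rz":0,"dx":-46,"dy":-3,"dz":0,"gripper":1},{"rx":0,"ry":0,"rz":0,"dx":-46,"dy":-3,"dz":0,"gripper":1},{"rx":0,"ry":0,"rz":0,"dx":-46,"dy":-3,"dz":0,"gripper":1},{"rx":0,"ry":0,"rz":0,"dx":-46,"dy":-3,"dz":0,"gripper":1},{"rx":0,"ry":0,"rz":0,"dx":-46,"dy":-3,"dz":0,"gripper":1},{"rx":0,"ry":0,"rz":0,"dx":0,"dy":0,"dz":0,"gripper":1}]'

```text
clock: 16.77
tcp_pos: [0.561, -0.2588, 0.2709]
orientation: [2.229, 2.211, -0.002]
contact_force: [-0.8, 1.1, 0.3]
grip_width: 0.0856
gripper_force: 0.0
```

Emit:
step_arm --moves '[{"rx":0,"ry":0,"rz":10,"dx":0,"dy":0,"dz":0,"gripper":1},{"rx":0,"ry":0,"rz":10,"dx":0,"dy":0,"dz":0,"gripper":1},{"rx":0,"ry":0,"rz":10,"dx":0,"dy":0,"dz":0,"gripper":1},{"rx":0,"ry":0,"rz":10,"dx":0,"dy":0,"dz":0,"gripper":1},{"rx":0,"ry":0,"rz":10,"dx":0,"dy":0,"dz":0,"gripper":1},{"rx":0,"ry":0,"rz":10,"dx":0,"dy":0,"dz":0,"gripper":1},{"rx":0,"ry":0,"rz":10,"dx":0,"dy":0,"dz":0,"gripper":1},{"rx":0,"ry":0,"rz":10,"dx":0,"dy":0,"dz":0,"gripper":1},{"rx":0,"ry":0,"rz":0,"dx":0,"dy":0,"dz":0,"gripper":1}]'

```text
clock: 17.9
tcp_pos: [0.5626, -0.2523, 0.2711]
orientation: [3.129, 0.277, 0.002]
contact_force: [-0.4, -0.0, 0.3]
grip_width: 0.0851
gripper_force: 0.0
```

```bash
python3 - <<'E'
from st import *
st()
w=r.grab_frame("wrist");t=r.grab_frame("top");s=r.grab_frame("side")
np.save("w5.npy",w);cv2.imwrite("pics/w5.png",w);cv2.imwrite("pics/t5.png",t);cv2.imwrite("pics/s5.png",s)
a=cv2.resize(s[150:330,160:340],(400,400));b=cv2.resize(w,(400,300));b=np.vstack([b,np.zeros((100,400,3),np.uint8)])
cv2.imwrite("pics/m5.png",np.hstack([b,a]))
E
```

```text
t 17.9 tcp [ 0.5626 -0.2523  0.2711] head 10.1 zaxis [ 0.002 -0.    -1.   ] F [-0.4 -0.   0.3] w 0.0851 gf 0.0 tips 0.022 q7 [ 0.53 -1.17]
```

View pics/m5.png

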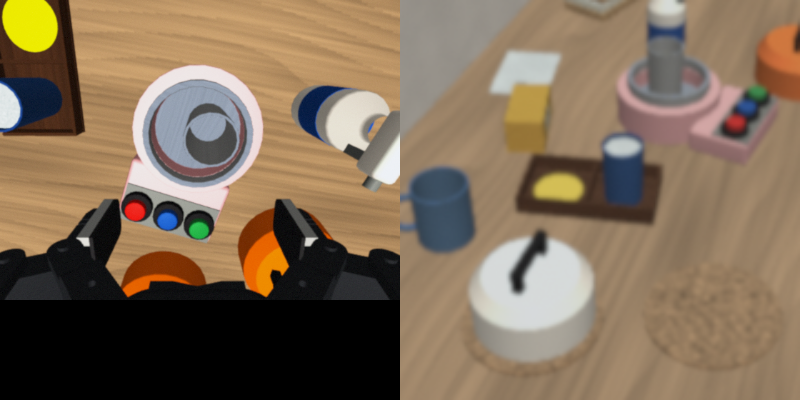

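The wrist view shows the open tumbler mouth near full-image (296,188). The side view shows the lid standing squarely on the mat. I'll fit the mouth circle next.

```bash
python3 - <<'E'
from st import *
w=cv2.imread("pics/w5.png");x0,y0,x1,y1=250,130,345,245
g=cv2.cvtColor(w,cv2.COLOR_BGR2GRAY)[y0:y1,x0:x1]
for th in(75,90,105):
    n,l,s,c=cv2.connectedComponentsWithStats((g<th).astype(np.uint8));k=1+np.argmax(s[1:,4])
    H=cv2.convexHull((np.argwhere(l==k)[:,::-1]+[x0,y0]).astype(np.float32));(e)=cv2.fitEllipse(H)
    P=np.array([plane("wrist",h,.125)[:2] for h in H[:,0]]);(c2,rad)=cv2.minEnclosingCircle(P.astype(np.float32)*1000)
    print(th,s[k],np.round(e[0],1),np.round(e[1],1),"rim centre",np.round(plane("wrist",e[0],.125),4),np.round(c2,1),rad)
t=cv2.imread("pics/t5.png")
b=blob(w,"yellow",(0,0,120,90));print(b[0],np.round(plane("wrist",b[0],.007),4)) # cropped by border
b=blob(t,"yellow",(255,145,300,185));
if b:print(b[0],b[1],np.round(plane("top",b[0],.007),4))
st()
E
```

```text
75 [ 52  41  28  53 681] [315.9 197.4] [26.2 51.6] rim centre [ 0.5723 -0.2816  0.125 ] [ 572.1 -281.3] 20.21188735961914
90 [  10   39   71   61 2334] [295.2 195.5] [67.3 70.3] rim centre [ 0.571  -0.2661  0.125 ] [ 570.2 -266.2] 26.42531967163086
105 [  10   38   72   63 2454] [295.3 195.8] [68.  71.4] rim centre [ 0.5708 -0.2662  0.125 ] [ 570.1 -266.3] 26.810693740844727
[41.99724518 33.7198559 ] [ 0.6552 -0.0106  0.007 ]
[276.0754717 165.0990566] 424 [ 0.6571 -0.0097  0.007 ]
t 18.05 tcp [ 0.5623 -0.253   0.2704] head 10.2 zaxis [ 0.001  0.    -1.   ] F [-0.7  0.6 -0.5] w 0.0849 gf 0.0 tips 0.022 q7 [ 0.53 -1.17]
```

```bash
python3 - <<'E'
from st import *
w=cv2.imread("pics/w5.png")
c=cv2.resize(w[90:270,180:370],None,fx=3,fy=3,interpolation=cv2.INTER_CUBIC)
c=cv2.convertScaleAbs(c,alpha=1.3)
cv2.imwrite("pics/c5.png",c)
E
```

```text
(no output)
```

View pics/c5.png

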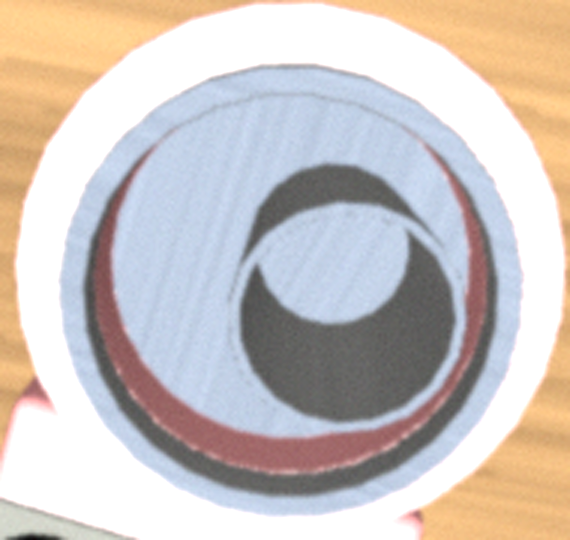

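The crop shows the tumbler mouth at crop (348,317), which is full-image (296,196). That puts its rim centre at about (0.571, -0.267).

```bash
python3 - <<'E'
from st import *
c=plane("wrist",(296.0,195.7),.125);print(c);to([c[0],c[1],.113])
t=cv2.imread("pics/t5.png")
for p in((405,175),(425,165),(410,165)):print("spray",plane("top",p,.12),plane("top",p,.185))
E
```

```text
[ 0.5709776  -0.26669224  0.125     ]
t 18.05 tcp [ 0.5623 -0.253   0.2704] head 10.2 zaxis [ 0.001  0.    -1.   ] F [-0.7  0.6 -0.5] w 0.0849 gf 0.0 tips 0.022 q7 [ 0.53 -1.17]
tool shift mm to [ 0.571  -0.2667  0.113 ] [  6.   15.  157.4]
spray [ 0.59291899 -0.37939727  0.12      ] [ 0.57988444 -0.36005128  0.185     ]
spray [ 0.62072376 -0.43838039  0.12      ] [ 0.60617113 -0.41581404  0.185     ]
spray [ 0.62176973 -0.395455    0.12      ] [ 0.60715999 -0.37523229  0.185     ]
```

Emit:
step_arm --grip_force 30 --moves '[{"rx":0,"ry":0,"rz":0,"dx":6,"dy":15,"dz":30,"gripper":0.8},{"rx":0,"ry":0,"rz":0,"dx":0,"dy":0,"dz":40,"gripper":0.8},{"rx":0,"ry":0,"rz":0,"dx":0,"dy":0,"dz":30,"gripper":0.8},{"rx":0,"ry":0,"rz":0,"dx":0,"dy":0,"dz":25,"gripper":0.8},{"rx":0,"ry":0,"rz":0,"dx":0,"dy":0,"dz":20,"gripper":0.8},{"rx":0,"ry":0,"rz":0,"dx":0,"dy":0,"dz":12,"gripper":0.8},{"rx":0,"ry":0,"rz":0,"dx":0,"dy":0,"dz":0,"gripper":0.8}]'

```text
clock: 18.92
tcp_pos: [0.5703, -0.2672, 0.1123]
orientation: [-3.129, -0.273, 0.001]
contact_force: [0.3, -0.5, 0.3]
grip_width: 0.0768
gripper_force: 0.0
```

Emit:
step_arm --moves '[{"rx":0,"ry":0,"rz":0,"dx":0,"dy":0,"dz":0,"gripper":0.55},{"rx":0,"ry":0,"rz":0,"dx":0,"dy":0,"dz":0,"gripper":0.3},{"rx":0,"ry":0,"rz":0,"dx":0,"dy":0,"dz":0,"gripper":-0.2},{"rx":0,"ry":0,"rz":0,"dx":0,"dy":0,"dz":0,"gripper":-0.2},{"rx":0,"ry":0,"rz":0,"dx":0,"dy":0,"dz":0,"gripper":-0.2}]'

```text
clock: 19.55
tcp_pos: [0.5714, -0.2672, 0.1141]
orientation: [3.129, 0.273, 0.003]
contact_force: [-0.8, 2.1, 5.1]
grip_width: 0.0598
gripper_force: 32.5
```

Emit:
step_arm --moves '[{"rx":0,"ry":0,"rz":0,"dx":0,"dy":0,"dz":-8,"gripper":-0.2},{"rx":0,"ry":0,"rz":0,"dx":0,"dy":0,"dz":-25,"gripper":-0.2},{"rx":0,"ry":0,"rz":0,"dx":0,"dy":0,"dz":-35,"gripper":-0.2},{"rx":0,"ry":0,"rz":0,"dx":0,"dy":0,"dz":-35,"gripper":-0.2},{"rx":0,"ry":0,"rz":0,"dx":0,"dy":0,"dz":-12,"gripper":-0.2},{"rx":0,"ry":0,"rz":0,"dx":0,"dy":0,"dz":0,"gripper":-0.2}]'

```text
clock: 20.3
tcp_pos: [0.5706, -0.2675, 0.228]
orientation: [3.129, 0.272, 0.001]
contact_force: [-0.3, 0.0, -1.4]
grip_width: 0.0595
gripper_force: 32.9
```

```bash
python3 - <<'E'
from st import *
to([.6565,-.010,.225])
E
```

```text
t 20.3 tcp [ 0.5706 -0.2675  0.228 ] head 9.9 zaxis [ 0.001 -0.001 -1.   ] F [-0.3  0.  -1.4] w 0.0595 gf 32.9 tips 0.022 q7 [ 0.54 -1.17]
tool shift mm to [ 0.6565 -0.01    0.225 ] [ 129.1 -238.8    3. ]
```

Emit:
step_arm --moves '[{"rx":0,"ry":0,"rz":0,"dx":13,"dy":-20,"dz":0,"gripper":-0.2},{"rx":0,"ry":0,"rz":0,"dx":22,"dy":-40,"dz":0,"gripper":-0.2},{"rx":0,"ry":0,"rz":0,"dx":22,"dy":-45,"dz":0,"gripper":-0.2},{"rx":0,"ry":0,"rz":0,"dx":22,"dy":-45,"dz":0,"gripper":-0.2},{"rx":0,"ry":0,"rz":0,"dx":22,"dy":-45,"dz":0,"gripper":-0.2},{"rx":0,"ry":0,"rz":0,"dx":18,"dy":-30,"dz":0,"gripper":-0.2},{"rx":0,"ry":0,"rz":0,"dx":10,"dy":-14,"dz":0,"gripper":-0.2},{"rx":0,"ry":0,"rz":0,"dx":0,"dy":0,"dz":0,"gripper":-0.2},{"rx":0,"ry":0,"rz":0,"dx":0,"dy":0,"dz":0,"gripper":-0.2}]'

```text
clock: 21.42
tcp_pos: [0.6558, -0.0122, 0.2271]
orientation: [3.129, 0.268, -0.002]
contact_force: [0.1, 0.0, -1.0]
grip_width: 0.0595
gripper_force: 32.8
```

```bash
python3 - <<'E'
from st import *
to([.6565,-.010,.1])
E
```

```text
t 21.43 tcp [ 0.6558 -0.0122  0.2271] head 9.8 zaxis [-0.001 -0.002 -1.   ] F [ 0.1  0.  -1. ] w 0.0595 gf 32.8 tips 0.022 q7 [ 0.15 -1.62]
tool shift mm to [ 0.6565 -0.01    0.1   ] [  1.2  -2.2 127.1]
```

Emit:
step_arm --moves '[{"rx":0,"ry":0,"rz":0,"dx":1,"dy":-2,"dz":40,"gripper":-0.2},{"rx":0,"ry":0,"rz":0,"dx":0,"dy":0,"dz":40,"gripper":-0.2},{"rx":0,"ry":0,"rz":0,"dx":0,"dy":0,"dz":30,"gripper":-0.2},{"rx":0,"ry":0,"rz":0,"dx":0,"dy":0,"dz":12,"gripper":-0.2},{"rx":0,"ry":0,"rz":0,"dx":0,"dy":0,"dz":6,"gripper":-0.2},{"rx":0,"ry":0,"rz":0,"dx":0,"dy":0,"dz":2,"gripper":-0.2},{"rx":0,"ry":0,"rz":0,"dx":0,"dy":0,"dz":0,"gripper":-0.2},{"rx":0,"ry":0,"rz":0,"dx":0,"dy":0,"dz":0,"gripper":-0.2}]'

```text
clock: 22.42
tcp_pos: [0.6575, -0.0074, 0.0987]
orientation: [3.13, 0.272, 0.002]
contact_force: [-0.4, 0.2, -1.1]
grip_width: 0.0596
gripper_force: 32.9
```

Emit:
step_arm --moves '[{"rx":0,"ry":0,"rz":0,"dx":0,"dy":0,"dz":2,"gripper":-0.2},{"rx":0,"ry":0,"rz":0,"dx":0,"dy":0,"dz":0,"gripper":-0.2}]'

```text
clock: 22.68
tcp_pos: [0.6569, -0.0074, 0.0957]
orientation: [3.13, 0.272, -0.0]
contact_force: [-0.7, 0.2, -1.1]
grip_width: 0.0595
gripper_force: 32.9
```

Emit:
step_arm --moves '[{"rx":0,"ry":0,"rz":0,"dx":0,"dy":0,"dz":1,"gripper":-0.2},{"rx":0,"ry":0,"rz":0,"dx":0,"dy":0,"dz":0,"gripper":-0.2}]'

```text
clock: 22.92
tcp_pos: [0.6569, -0.0075, 0.0947]
orientation: [-3.13, -0.272, 0.0]
contact_force: [0.1, 0.6, -0.5]
grip_width: 0.0594
gripper_force: 32.9
```

Emit:
step_arm --moves '[{"rx":0,"ry":0,"rz":0,"dx":0,"dy":2,"dz":1,"gripper":-0.2},{"rx":0,"ry":0,"rz":0,"dx":0,"dy":0,"dz":1,"gripper":-0.2},{"rx":0,"ry":0,"rz":0,"dx":0,"dy":0,"dz":0,"gripper":-0.2}]'

```text
clock: 23.3
tcp_pos: [0.6573, -0.0095, 0.0927]
orientation: [3.13, 0.272, -0.0]
contact_force: [-0.4, -0.6, -1.7]
grip_width: 0.0594
gripper_force: 32.9
```

Emit:
step_arm --moves '[{"rx":0,"ry":0,"rz":0,"dx":0,"dy":0,"dz":1,"gripper":-0.2},{"rx":0,"ry":0,"rz":0,"dx":0,"dy":0,"dz":0,"gripper":-0.2}]'

```text
clock: 23.55
tcp_pos: [0.6573, -0.0094, 0.0917]
orientation: [-3.13, -0.272, 0.0]
contact_force: [0.1, -0.1, -1.5]
grip_width: 0.0596
gripper_force: 32.9
```

Emit:
step_arm --moves '[{"rx":0,"ry":0,"rz":0,"dx":0,"dy":0,"dz":1,"gripper":-0.2},{"rx":0,"ry":0,"rz":0,"dx":0,"dy":0,"dz":0,"gripper":-0.2}]'

```text
clock: 23.8
tcp_pos: [0.6573, -0.0094, 0.0907]
orientation: [3.13, 0.272, -0.0]
contact_force: [0.1, 0.3, -1.6]
grip_width: 0.0596
gripper_force: 32.9
```

Emit:
step_arm --moves '[{"rx":0,"ry":0,"rz":0,"dx":0,"dy":0,"dz":1,"gripper":-0.2},{"rx":0,"ry":0,"rz":0,"dx":0,"dy":0,"dz":0,"gripper":-0.2}]'

```text
clock: 24.05
tcp_pos: [0.6573, -0.0094, 0.0897]
orientation: [3.13, 0.272, -0.0]
contact_force: [-0.2, 0.3, -0.7]
grip_width: 0.0594
gripper_force: 32.9
```

Emit:
step_arm --moves '[{"rx":0,"ry":0,"rz":0,"dx":0,"dy":0,"dz":0.5,"gripper":-0.2},{"rx":0,"ry":0,"rz":0,"dx":0,"dy":0,"dz":0,"gripper":-0.2}]'

```text
clock: 24.3
tcp_pos: [0.6574, -0.0094, 0.0893]
orientation: [3.13, 0.272, 0.0]
contact_force: [-0.7, 0.4, -0.5]
grip_width: 0.0594
gripper_force: 32.9
```

Emit:
step_arm --moves '[{"rx":0,"ry":0,"rz":0,"dx":0,"dy":0,"dz":0.7,"gripper":-0.2},{"rx":0,"ry":0,"rz":0,"dx":0,"dy":0,"dz":0,"gripper":-0.2}]'

```text
clock: 24.55
tcp_pos: [0.6577, -0.0093, 0.0892]
orientation: [3.13, 0.272, 0.001]
contact_force: [-1.7, 1.7, 4.9]
grip_width: 0.0596
gripper_force: 33.2
```

Emit:
step_arm --moves '[{"rx":0,"ry":0,"rz":0,"dx":0,"dy":0,"dz":0.7,"gripper":-0.2},{"rx":0,"ry":0,"rz":0,"dx":0,"dy":0,"dz":0,"gripper":-0.2}]'

```text
clock: 24.8
tcp_pos: [0.658, -0.0092, 0.0892]
orientation: [3.13, 0.272, 0.002]
contact_force: [-2.6, 0.5, 9.4]
grip_width: 0.0597
gripper_force: 33.5
```

Contact made. I'll ease off a little, open slowly and withdraw.

Emit:
step_arm --moves '[{"rx":0,"ry":0,"rz":0,"dx":0,"dy":0,"dz":-0.8,"gripper":-0.2},{"rx":0,"ry":0,"rz":0,"dx":0,"dy":0,"dz":0,"gripper":0.45},{"rx":0,"ry":0,"rz":0,"dx":0,"dy":0,"dz":0,"gripper":0.55},{"rx":0,"ry":0,"rz":0,"dx":0,"dy":0,"dz":0,"gripper":0.7},{"rx":0,"ry":0,"rz":0,"dx":0,"dy":0,"dz":0,"gripper":0.8},{"rx":0,"ry":0,"rz":0,"dx":0,"dy":0,"dz":-10,"gripper":0.8},{"rx":0,"ry":0,"rz":0,"dx":0,"dy":0,"dz":-30,"gripper":0.8},{"rx":0,"ry":0,"rz":0,"dx":0,"dy":0,"dz":-50,"gripper":0.8},{"rx":0,"ry":0,"rz":0,"dx":0,"dy":0,"dz":-60,"gripper":0.8},{"rx":0,"ry":0,"rz":0,"dx":-50,"dy":0,"dz":0,"gripper":0.8},{"rx":0,"ry":0,"rz":0,"dx":-50,"dy":0,"dz":0,"gripper":0.8},{"rx":0,"ry":0,"rz":0,"dx":-50,"dy":0,"dz":0,"gripper":0.8},{"rx":0,"ry":0,"rz":0,"dx":0,"dy":0,"dz":0,"gripper":0.8}]'

```text
clock: 26.42
tcp_pos: [0.5062, -0.0365, 0.2392]
orientation: [3.128, 0.27, -0.003]
contact_force: [0.5, 0.0, -0.2]
grip_width: 0.0767
gripper_force: 0.0
```

```bash
python3 - <<'E'
from st import *
st()
s=r.grab_frame("side");t=r.grab_frame("top");w=r.grab_frame("wrist")
rz=lambda im:cv2.resize(im,(400,300))
cv2.imwrite("pics/end.png",np.vstack([np.hstack([cv2.resize(s[150:330,160:400],(400,300)),cv2.resize(t[90:270,160:400],(400,300))]),np.hstack([rz(w),rz(s)])]))
E
```

```text
t 26.43 tcp [ 0.5062 -0.0365  0.2392] head 9.9 zaxis [-0.002 -0.002 -1.   ] F [ 0.5  0.  -0.2] w 0.0767 gf 0.0 tips 0.022 q7 [ 0.26 -1.55]
```

My ten views are used, so I'll check the result numerically. I'll compare where the picture changed with the projected outline of an upright tumbler, and confirm the other items haven't moved.

```bash
python3 - <<'E'
from st import *
s=r.grab_frame("side");o=cv2.imread("pics/s5.png")
d=cv2.absdiff(s,o).max(2);m=cv2.morphologyEx((d>30).astype(np.uint8),cv2.MORPH_OPEN,np.ones((3,3)))
n,l,S,c=cv2.connectedComponentsWithStats(m)
for k in range(1,n):
    if S[k,4]>25:print(S[k],np.round(c[k]))
a=np.linspace(0,2*np.pi,24)
P=np.array([proj("side",[.657+q*np.cos(t),-.0095+q*np.sin(t),z]) for z,q in((.007,.028),(.102,.03)) for t in a])
print("expected tumbler bbox",P.min(0),P.max(0))
E
```

```text
[ 262    0  141   58 3719] [321.  23.]
[ 455    0   49  125 2061] [490.  58.]
[409   2   7  14  73] [412.   8.]
[454   4  22  56 717] [467.  26.]
[ 295   24   67   62 1784] [325.  52.]
[ 257   56   37  132 2565] [275. 116.]
[472  84  20  10  85] [482.  89.]
[438  94   8   5  35] [442.  96.]
[441 105   9  25 113] [446. 117.]
[487 123   9  53 344] [491. 148.]
[496 125   7  39 186] [499. 142.]
[438 131   5  33 126] [441. 146.]
[278 180   9  12  97] [282. 186.]
[427 188  32  43 409] [438. 204.]
[477 195  14  14  66] [484. 201.]
[495 197  11  23 130] [500. 208.]
[469 199  18  33 274] [478. 215.]
[220 208  20  33 548] [230. 224.]
[482 224   8  12  60] [486. 230.]
expected tumbler bbox [219.9934042  206.07707771] [239.73486677 240.40028498]
```

The changed region at (220–240, 208–241) matches the projected upright tumbler, and the only other changes are the arm and the emptied chamber.

```bash
python3 -c "
from bench import r
print(r.hand_in())"
```

```text
the job is handed in; nothing more can be done
None
```

I handed the job in at about 26 s: red then blue key pressed and released, green untouched, lid on the far mat, tumbler upright on the coaster; the red press reached about 75 N at the fingertips, well over what the key needed.

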